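Grease the spindle bearing

TASK

Pull the drawer of the small steel cabinet out to its stop and take the push-type grease gun out of it. Press the gun's coupler squarely onto the tilted grease nipple of the spindle bearing beside the belt pulley until it snaps home, push the barrel on down against its spring nearly to the end of its stroke, and finish holding it pressed there, without letting go. Leave the other things on the table where they are.

Things in the scene. Friction and masses are not known exactly. Their poses are not given: they have to be found in the camera images.
- cabinet: small grey sheet-steel cabinet with one drawer, fixed, 170 deep x 180 wide x 165 high; origin on the table under the centre of its front face, x points straight into the cabinet, z up
- drawer (a joint): travel of the drawer in m: 0 shut, 0.13 pulled out to its stop (towards -x of cabinet); light friction, under 3 N; stays where it is left
- drawer_handle (a point): centre of the drawer's bow handle: a level round bar, 10 mm thick, straight for 76 mm parallel to the cabinet's y, 135 mm above the table, 45 mm in front of the drawer front (front 12 thick, 158 high; drawer sides only 56 high). Axes as cabinet
- stand_hole (a point): where the grease gun stands upright, coupler down, hidden until the drawer is out: mouth of the 38 mm hole, 30 mm deep, in the plywood block on the drawer floor (an oil bottle stands in the other hole behind), midway across the drawer, 66 mm behind the cabinet's front face when shut; moves with the drawer, 48 mm above the table. The gun lifts straight out; its lower end must rise over the 158 mm drawer front
- gun_grip (a point): middle of the grip of the push-type grease gun, a round metal tool 128 mm long, about 0.37 kg; z runs along the gun from coupler to cap. Along z from this point: bare grip 32 mm thick from -24 to +24 mm; cap 35 thick, +24 to +34; collar 48 thick, -30 to -24 (fingertips may bear on it); lower end of the coupler at -94 while the stroke is 0
- gun_nozzle (a joint): stroke of the grease gun in m: how far the barrel has been pushed down over its sprung nozzle and coupler, 0 free to 0.015 at the stop. It starts to move at about 12 N and takes about 18 N at the stop
- gun_mouth (a point): centre of the coupler's open lower end, on the gun's axis; bell mouth 34 mm outside, 26 mm opening. Three sprung jaws inside pass over the nipple's ball head at under 10 N and then draw the coupler home with a snap, before the stroke begins. Fully on, this point stands about 2 mm above the origin of nipple
- spindle: sanding spindle, fixed: base plate 150 x 150 mm, with two grey pillow-block bearings on it and a shaft along y, 46 mm up; grooved aluminium belt pulley (74 mm) at the +y end, rubber drum (76 mm) at the -y end. Origin on the table 45 mm behind the middle of the shaft; the bearings stand at x = -45 mm, y = +45 and -45 mm; z up
- nipple: the grease nipple to use, on the bearing beside the pulley, leaning 22 degrees from upright towards the spindle's -x. Origin at its foot, 81 mm above the table, z out along the nipple; ball head 12 mm thick, centre 19 mm and tip 25 mm out along z; hexagon foot 14 wide, 8 high. The bearing beside the drum has a like nipple, 90 mm away along the shaft, which is not the one wanted
- measure: tape measure lying flat, 68 x 85 x 34, near the front edge, origin under it
- block: wooden sanding block, 66 x 112 x 32, near the front edge, origin under it
- air_gun: blow gun lying on its side, 122 x 115 x 22, at the front right corner, origin under it

How it is judged:
By the outcome, as a careful person would: the job done as asked, in the order asked, and still so for the second after the job is handed in, while the arm keeps its last pose, push and grip.
It also fails if it takes over 58 s, if anything falls off the work surface, if the arm or the gripper's body presses on something with over 40 N, if the wrist force passes 120 N, or if a joint passes its speed limit or range.

ROBOT

A 6-joint arm with a two-finger parallel gripper is mounted at the origin on a cart in front of the work surface, level with it; the furniture and walls round the work are solid. World frame = base frame: x ahead of the robot, y to its left, z up, the work surface at z = 0. Lengths are in m, angles in rad, forces in N, time in s.
With the tool pointing down it reaches from about 0.35 to 0.975 m from the base axis. Payload 4.9 kg.
Tool frame: the origin (TCP) lies midway between the tips of the shut fingers; the grasp point (between the pads) lies 19 mm behind it; z points along the fingers, y is the direction in which the jaws open and shut (so a half turn about z gives the same grasp; the last joint's range is limited). The gripper opens to 85 mm and grips with 20 to 120 N. Pads are 22 mm wide; open, the fingers measure 114 mm over their backs; the gripper's body (76 mm by 85 mm) begins 54 mm behind the grasp point. The pads swing forward as they close: fully open they stand 13 mm farther back than shut.
Start: joints at [-1.39, 0.053, 1.613, -0, 1.476, -0.119], TCP at [0.185, -0.597, 0.207] pointing down, gripper open.
Joint ranges: [-3.01, 3.01], [-1.01, 2.22], [0.06, 2.58], [-1.02, 4.17], [0.09, 2.62], [-3.14, 3.14]. Speed limits (rad/s): [2.57, 2.57, 3.14, 3.14, 3.14, 3.14].

INTERFACE

Orientations are given as a unit quaternion [w, x, y, z].
In Python, from plant import manip, cams gives the robot as it stands.
- The arm moves only by the tool jog_arm, never from a script. Its argument "targets" is a list of rows, each a list of 4 numbers: the shift along the tool's x, y, z in m, then the turn about the tool's z in degrees. A call has 1 to 5 rows; each row is the pose to reach, as a shift and turn from the pose commanded when the call began, along the tool's axes at that moment; what a row does not reach only later rows make up. A row lasts 1/12 s, in which the tool goes at most 41.7 mm and 7.16 degrees, less where a joint would pass 70% of its speed; a pose out of reach is approached as far as the arm can. A call with a gripper value outside its range is refused whole. "fingers" is the opening, from 0 (shut) to 1 (fully open), set as the call begins (left out, the last holds). The fingers move at their own pace and stop on an object; the grip force is fixed at half the most. Time passes only in rows, so rows that repeat a pose let the fingers close. It gives the time, the measured TCP pose, the force and the opening at its end, in the units of the state.
- manip.state(): the state, without advancing time (a new reading comes with each control period).
- cams.grab_frame(name): name is "scene" or "top" or "wrist"; returns the picture (384x512x3 uint8, red, green, blue); there is no depth.
- cams.get_calibration(name): a dict with "camera_matrix" (3x3 intrinsics, pixels), "cam_to_world" (4x4, takes a point from camera to world coordinates). Camera axes: x right, y up, looking along -z (the intrinsics and any distortion apply to the point x, -y, -z); pixel columns grow to the right and rows downward; lengths in m; the calibration is good to about 2 mm. A picture is of the moment at which its call begins: read the wrist's pose just before it. get_calibration takes no time and is no camera call; for the wrist camera it gives the pose at the moment of the call.
- manip.job_done(): hands the job in, once; it reports no verdict.
The state is a dict: "time": time; "joint_pos": joint angles; "joint_vel": joint speeds; "joint_efforts": joint torques, N m; "tool_pos": TCP position; "tool_rot": TCP orientation; "contact_force": force on the tool from outside, world axes, zero at the start; "ft_torque": the same for the moment, N m; "gripper_width": opening from 0.0 (shut) to 1.0 (fully open).
Only numpy, scipy, OpenCV 4.12 (cv2) and the standard library are available. Lean on these libraries where they do the work, as an engineer would, in place of code of your own. Each camera call takes 0.05 s, during which the arm holds its last target. There are 200 camera calls.

## Working session

There is one attempt and no reset: what is moved stays moved. The work goes in short steps, Python scripts to look and compute and a tool call to move; the robot and the scene stay as the last step left them, time stands still between calls to the robot, and variables do not carry over. Pictures are saved under pics/ and viewed, about 8 in all and at most 12, crops included, and the job is handed in when it is done.

Besides the shell and the picture viewer there is one more tool, called after "Call:" by a JSON object that holds its "op" and its "data", one argument or row to a line. jog_arm: Moves the arm, as the interface text tells. Its arguments: {"type":"object","properties":{"targets":{"type":"array"},"fingers":{"type":"number"}},"required":["targets"]}

```bash
mkdir -p pics && python3 - <<'E'
from plant import manip, cams
import cv2, numpy as np
np.set_printoptions(precision=4,suppress=True)
for n in ("scene","top"):
    cv2.imwrite(f"pics/{n}0.png", cams.grab_frame(n)[:,:,::-1])
    c=cams.get_calibration(n); print(n,c)
s=manip.state(); print(s)
E
cd pics && python3 -c "
import cv2
for n in ('scene','top'):
    cv2.imwrite(n+'0b.png',cv2.resize(cv2.imread(n+'0.png'),(800,600),interpolation=cv2.INTER_CUBIC))"
```

```text
scene {'camera_matrix': array([[365.2817,   0.    , 258.6264],
       [  0.    , 365.2817, 188.8091],
       [  0.    ,   0.    ,   1.    ]]), 'cam_to_world': array([[-0.8406,  0.2185, -0.4957,  0.1121],
       [-0.5413, -0.3035,  0.7842,  0.6605],
       [ 0.0209,  0.9274,  0.3734,  0.463 ],
       [ 0.    ,  0.    ,  0.    ,  1.    ]])}
top {'camera_matrix': array([[391.1753,   0.    , 256.7002],
       [  0.    , 391.1753, 193.8812],
       [  0.    ,   0.    ,   1.    ]]), 'cam_to_world': array([[ 0.0149,  0.9844, -0.1755,  0.3415],
       [-0.9995,  0.0197,  0.0258, -0.0193],
       [ 0.0288,  0.175 ,  0.9841,  1.154 ],
       [ 0.    ,  0.    ,  0.    ,  1.    ]])}
{'time': 0.1, 'joint_pos': array([-1.39  ,  0.0533,  1.6141, -0.    ,  1.476 , -0.119 ]), 'joint_vel': array([-0.0003, -0.0003, -0.0024,  0.0004,  0.0013,  0.0012]), 'joint_efforts': array([  0.0008, -39.4905, -37.1361,  -0.    ,   0.004 ,  -0.    ]), 'tool_pos': array([ 0.1844, -0.5965,  0.2055]), 'tool_rot': array([-0.0009,  0.9888,  0.1493, -0.    ]), 'contact_force': array([-0.6914,  0.0248, -0.0558]), 'ft_torque': array([ 0.0078,  0.0289, -0.0138]), 'gripper_width': 1.0026562337236333}
```

View pics/scene0b.png

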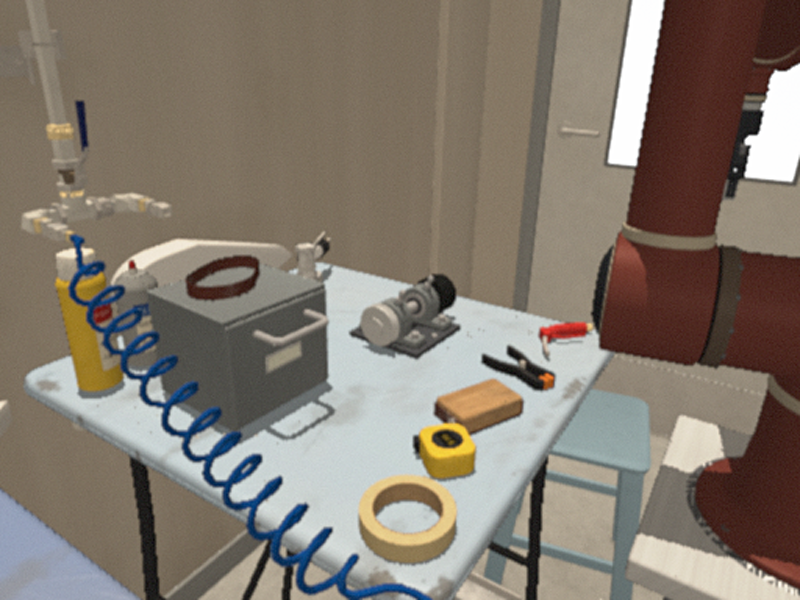

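View pics/top0b.png

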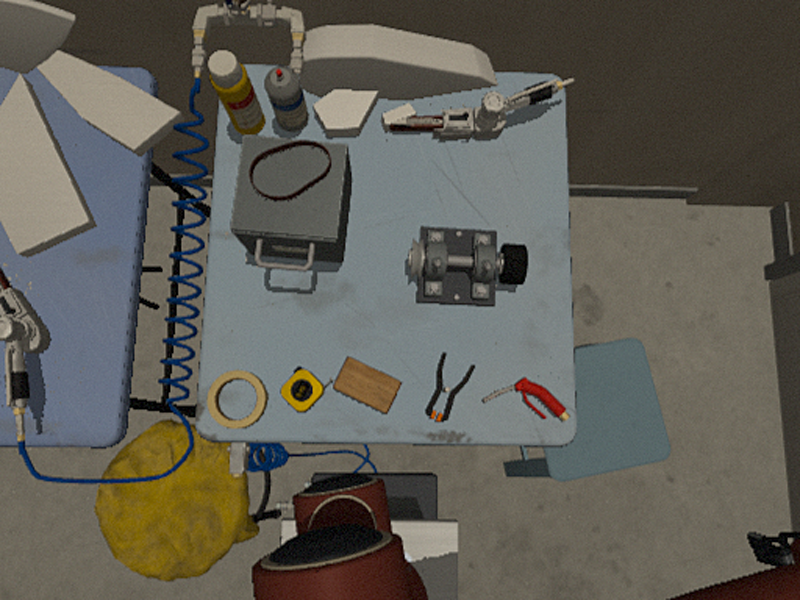

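The top view (800x600) shows the handle bar around (258..314, 266) and cabinet top corners at (246,138), (349,143), (340,243) and (233,235). The spindle base plate corners are at (420,228), (496,231), (494,305) and (417,303), with the pulley at the left, on the +y side.

```bash
cat > h.py <<'E'
import numpy as np, cv2
from plant import manip, cams
from scipy.spatial.transform import Rotation as R
np.set_printoptions(precision=4,suppress=True)
F=np.diag([1,-1,-1,1.])
def ray(uv,c):
    K=c["camera_matrix"];T=c["cam_to_world"]
    d=c.get("distortion",c.get("dist_coeffs",np.zeros(5)))
    p=cv2.undistortPoints(np.array([[uv]],float),K,d)[0,0]
    return T[:3,3],T[:3,:3]@np.array([p[0],-p[1],-1])
def atz(uv,z,c):
    o,d=ray(uv,c); return o+d*(z-o[2])/d[2]
def proj(P,c):
    T=np.linalg.inv(c["cam_to_world"]@F); q=(T[:3,:3]@np.atleast_2d(P).T).T+T[:3,3]
    q=q@c["camera_matrix"].T; return q[:,:2]/q[:,2:]
def rot():
    q=manip.state()["tool_rot"]; return R.from_quat(np.r_[q[1:],q[0]]).as_matrix()
def to(P,pos=None):
    "shift in tool axes from the present TCP to P"
    s=manip.state(); return rot().T@(np.array(P)-(s["tool_pos"] if pos is None else pos))
def snap(n,name,crop=None,size=(800,600)):
    s=manip.state(); c=cams.get_calibration(n); im=cams.grab_frame(n)[:,:,::-1]
    cv2.imwrite(f"pics/{name}_raw.png",im)
    if crop: x0,y0,x1,y1=crop; im=im[y0:y1,x0:x1]
    cv2.imwrite(f"pics/{name}.png",cv2.resize(im,size,interpolation=cv2.INTER_CUBIC))
    np.savez(f"pics/{name}.npz",**c); return s,c
E
python3 - <<'E'
from h import *
c=cams.get_calibration("top"); k=.64
print(c.keys())
for n,z,pts in [("handle",.135,[(258,266),(314,267)]),("cabtop",.165,[(246,138),(349,143),(340,243),(233,235)]),("base",.01,[(420,228),(496,231),(494,305),(417,303)]),("shaft",.046,[(410,260),(525,264)]),("meas",.034,[(302,388)])]:
    P=np.array([atz((u*k,v*k),z,c) for u,v in pts]); print(n,P,P.mean(0))
for n in("wrist",):
    s,w=snap("wrist","w0"); T=np.eye(4);T[:3,:3]=rot();T[:3,3]=s["tool_pos"]
    print(w["camera_matrix"]);print(np.linalg.inv(T)@w["cam_to_world"])
print(rot())
E
```

```text
dict_keys(['camera_matrix', 'cam_to_world'])
handle [[0.5822 0.1984 0.135 ]
 [0.5825 0.1035 0.135 ]] [0.5823 0.1509 0.135 ]
cabtop [[0.7996 0.2249 0.165 ]
 [0.7955 0.0486 0.165 ]
 [0.6174 0.0583 0.165 ]
 [0.6271 0.2362 0.165 ]] [0.7099 0.142  0.165 ]
base [[ 0.6944 -0.0838  0.01  ]
 [ 0.6918 -0.2324  0.01  ]
 [ 0.5451 -0.2267  0.01  ]
 [ 0.546  -0.0795  0.01  ]] [ 0.6193 -0.1556  0.01  ]
shaft [[ 0.6208 -0.0637  0.046 ]
 [ 0.6179 -0.2795  0.046 ]] [ 0.6194 -0.1716  0.046 ]
meas [[0.3814 0.1283 0.034 ]] [0.3814 0.1283 0.034 ]
[[280.8343   0.     254.6743]
 [  0.     280.8343 188.6883]
 [  0.       0.       1.    ]]
[[-0.0005  0.9609  0.277   0.0703]
 [ 1.      0.0006 -0.0003 -0.0007]
 [-0.0005  0.277  -0.9609 -0.167 ]
 [ 0.      0.      0.      1.    ]]
[[ 0.9554  0.2953 -0.0003]
 [ 0.2953 -0.9554  0.0016]
 [ 0.0002 -0.0016 -1.    ]]
```

Call:
{"op": "jog_arm", "data": {
  "targets": [
    [0.029,-0.029,-0.008,-7],
    [0.058,-0.058,-0.016,-14],
    [0.087,-0.087,-0.024,-21],
    [0.116,-0.116,-0.032,-28],
    [0.145,-0.145,-0.04,-35]
  ],
  "fingers": 0.5
}}

```text
time: 0.57
tool_pos: [0.2803, -0.4144, 0.2463]
tool_rot: [-0.0, 0.897, 0.442, 0.0]
contact_force: [1.8, -0.6, 0.5]
gripper_width: 0.5
```

Call:
{"op": "jog_arm", "data": {
  "targets": [
    [0.04,-0.007,0,-7],
    [0.08,-0.014,0,-14],
    [0.12,-0.021,0,-21],
    [0.16,-0.028,0,-28],
    [0.2,-0.035,0,-34.5]
  ]
}}

```text
time: 0.98
tool_pos: [0.3753, -0.2349, 0.2463]
tool_rot: [0.0, 0.725, 0.688, 0.0]
contact_force: [0.3, 0.1, 0.4]
gripper_width: 0.498
```

Call:
{"op": "jog_arm", "data": {
  "targets": [
    [0.037,0.0145,0,0],
    [0.074,0.029,0,0],
    [0.111,0.0435,0,0],
    [0.148,0.058,0,0],
    [0.185,0.0725,0,0]
  ]
}}

```text
time: 1.4
tool_pos: [0.4584, -0.0543, 0.2464]
tool_rot: [0.0, 0.727, 0.686, 0.0]
contact_force: [-0.5, 0.1, 0.5]
gripper_width: 0.501
```

Call:
{"op": "jog_arm", "data": {
  "targets": [
    [0.037,0.0145,0,0],
    [0.074,0.029,0,0],
    [0.111,0.0435,0,0],
    [0.148,0.058,0,0],
    [0.185,0.0725,0,0]
  ]
}}

```text
time: 1.82
tool_pos: [0.5415, 0.1263, 0.2462]
tool_rot: [-0.0, 0.727, 0.686, -0.0]
contact_force: [1.0, -0.1, -0.3]
gripper_width: 0.5
```

```bash
python3 - <<'E'
from h import *
s,c=snap("wrist","w1"); print(s["time"],s["tool_pos"])
print(proj([[.582,.151,.135],[.6174,.0583,.165],[.6271,.2362,.165]],c)*800/512)
E
```

```text
1.8167 [0.5415 0.1263 0.2462]
[[459.7675 239.7881]
 [525.3747 390.6439]
 [552.0477  79.6849]]
```

View pics/w1.png

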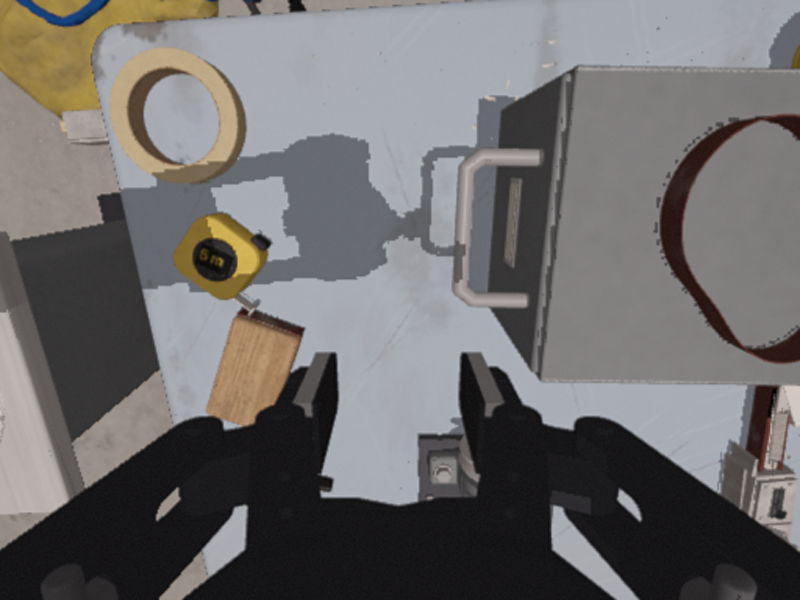

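The bar's centreline runs from (466,165) to (460,290). The cabinet's front top corners are at (570,67) and (540,380).

```bash
python3 - <<'E'
from h import *
c=np.load("pics/w1.npz"); c={k:c[k] for k in c}
k=.64
for z,p in [(.135,(467,165)),(.135,(460,288)),(.165,(569,67)),(.165,(541,381))]: print(atz((p[0]*k,p[1]*k),z,c))
E
```

```text
[0.5873 0.1964 0.135 ]
[0.5816 0.1192 0.135 ]
[0.6355 0.2416 0.165 ]
[0.627  0.0644 0.165 ]
```

Call:
{"op": "jog_arm", "data": {
  "targets": [
    [0.032,0.041,0,0],
    [0.032,0.041,0.04,0],
    [0.032,0.041,0.08,0],
    [0.032,0.041,0.115,0],
    [0.032,0.041,0.13,0]
  ],
  "fingers": 0.4
}}

```text
time: 2.28
tool_pos: [0.5801, 0.1534, 0.1095]
tool_rot: [-0.003, 0.727, 0.686, -0.004]
contact_force: [0.6, -0.4, -2.1]
gripper_width: 0.402
```

Call:
{"op": "jog_arm", "data": {
  "targets": [
    [0,0,0,0],
    [0,0,0,0],
    [0,0,0,0],
    [0,0,0,0],
    [0,0,0,0]
  ],
  "fingers": 0
}}

```text
time: 2.7
tool_pos: [0.5855, 0.1539, 0.1192]
tool_rot: [0.001, 0.727, 0.686, 0.002]
contact_force: [1.0, -0.7, 0.6]
gripper_width: -0.001
```

```bash
python3 - <<'E'
from h import *
s,c=snap("wrist","w2"); print(s["time"],s["tool_pos"],s["gripper_width"],s["contact_force"])
E
```

```text
2.7 [0.5855 0.1539 0.1192] -0.0014318932388711159 [ 0.9806 -0.6684  0.5906]
```

View pics/w2.png

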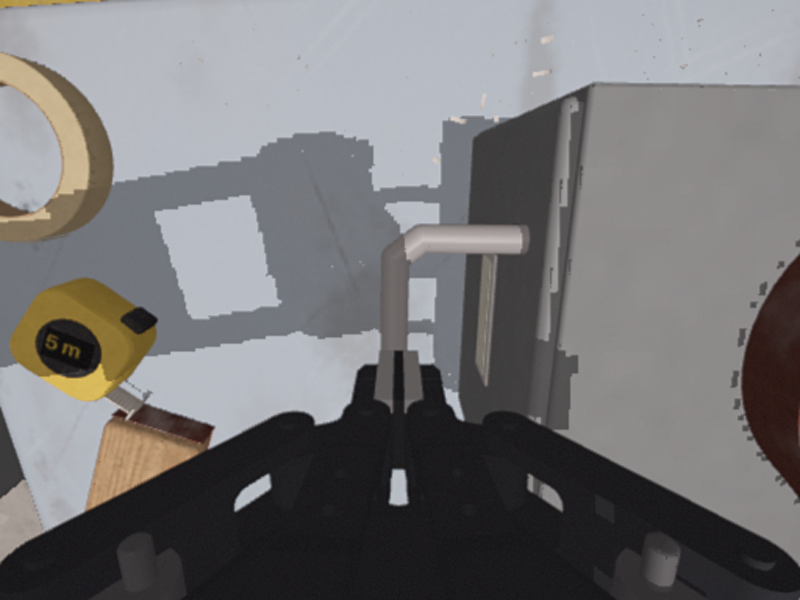

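```bash
python3 - <<'E'
from h import *
L=lambda n:{k:v for k,v in np.load(f"pics/{n}.npz").items()}
k=.64
def tri(obs):
    A=np.zeros((3,3));b=np.zeros(3)
    for c,p in obs:
        o,d=ray((p[0]*k,p[1]*k),c);d/=np.linalg.norm(d);M=np.eye(3)-np.outer(d,d);A+=M;b+=M@o
    return np.linalg.solve(A,b)
w1,w2,t=L("w1"),L("w2"),cams.get_calibration("top")
print("postend",tri([(w1,(542,156)),(w2,(527,238))]))
print("corner",tri([(w1,(472,158)),(w2,(396,245))]))
print("cabcorner",tri([(w1,(575,67)),(w2,(592,84))]))
print("tip gap proj of TCP", proj([manip.state()["tool_pos"]],w2)/k)
print(atz((395*k,330*k),.135,w2),atz((408*k,330*k),.135,w2))
E
```

```text
postend [0.6323 0.199  0.1361]
corner [0.5878 0.2007 0.1474]
cabcorner [0.6382 0.2415 0.167 ]
tip gap proj of TCP [[398.0532 347.6111]]
[0.5849 0.1677 0.135 ] [0.5897 0.1674 0.135 ]
```

Call:
{"op": "jog_arm", "data": {
  "targets": [
    [0,-0.01,0,0],
    [0,-0.02,0,0],
    [0,-0.03,0,0],
    [0,-0.04,0,0],
    [0,-0.05,0,0]
  ],
  "fingers": 0
}}

```text
time: 3.17
tool_pos: [0.5326, 0.1567, 0.1164]
tool_rot: [-0.0, 0.727, 0.686, -0.0]
contact_force: [0.1, 0.4, 0.2]
gripper_width: 0.001
```

```bash
python3 - <<'E'
from h import *
s,c=snap("wrist","w3",crop=(160,100,416,292)); print(s["time"],s["tool_pos"],s["gripper_width"],s["contact_force"])
a=cv2.imread("pics/w2_raw.png");b=cv2.imread("pics/w3_raw.png")
print("drawer moved?", np.abs(a.astype(int)-b).mean(2)[140:160,240:270].mean())
E
```

```text
3.1667 [0.5326 0.1567 0.1164] 0.0011941057837302027 [0.0514 0.4418 0.2157]
drawer moved? 17.815
```

View pics/w3.png

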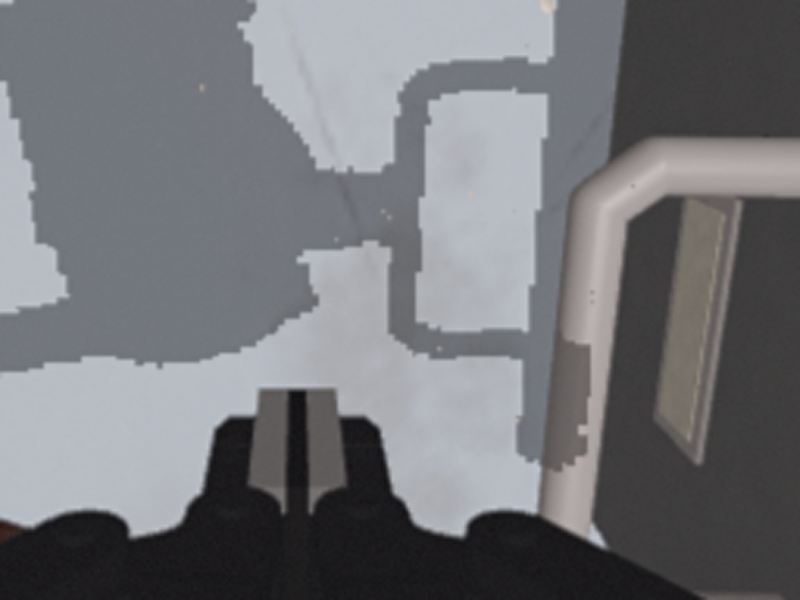

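```bash
python3 - <<'E'
from h import *
L=lambda n:{k:v for k,v in np.load(f"pics/{n}.npz").items()}
w1,w2,w3,t,sc=L("w1"),L("w2"),L("w3"),cams.get_calibration("top"),cams.get_calibration("scene")
k=.64
# inner edge corner of bar/post at +y end, and the post end, full-res pixel
def tri(obs):
    A=np.zeros((3,3));b=np.zeros(3);r=[]
    for c,p in obs:
        o,d=ray(p,c);d/=np.linalg.norm(d);M=np.eye(3)-np.outer(d,d);A+=M;b+=M@o
    X=np.linalg.solve(A,b); return X,[(proj([X],c)[0]-p) for c,p in obs]
f3=lambda u,v:(160+u/3.125,100+v/3.125)
print(tri([(w1,(475*k,166*k)),(w2,(404*k,253*k)),(w3,f3(625,208))]))
# bar axis at given y: column in each view, assume x/z unknown. plane intersection at y=.175
for z in (.11,.12,.13,.135,.14,.15):
    print(z,[atz(p,z,c) for c,p in ((w1,(465*k,200*k)),(w2,(395*k,320*k)),(w3,f3(585,330)),(t,(286*k,267*k)))])
E
```

```text
(array([0.5903, 0.1957, 0.1388]), [array([-1.2264, -0.0442]), array([1.1779, 2.043 ]), array([ 1.1293, -1.9322])])
0.11 [array([0.5894, 0.1737, 0.11  ]), array([0.5846, 0.1628, 0.11  ]), array([0.5932, 0.1625, 0.11  ]), array([0.5874, 0.1551, 0.11  ])]
0.12 [array([0.5879, 0.1745, 0.12  ]), array([0.5848, 0.1663, 0.12  ]), array([0.59  , 0.1663, 0.12  ]), array([0.585 , 0.1535, 0.12  ])]
0.13 [array([0.5864, 0.1753, 0.13  ]), array([0.585 , 0.1698, 0.13  ]), array([0.5867, 0.17  , 0.13  ]), array([0.5826, 0.1518, 0.13  ])]
0.135 [array([0.5857, 0.1757, 0.135 ]), array([0.5851, 0.1716, 0.135 ]), array([0.585 , 0.1719, 0.135 ]), array([0.5815, 0.151 , 0.135 ])]
0.14 [array([0.585, 0.176, 0.14 ]), array([0.5853, 0.1734, 0.14  ]), array([0.5834, 0.1738, 0.14  ]), array([0.5803, 0.1501, 0.14  ])]
0.15 [array([0.5835, 0.1768, 0.15  ]), array([0.5855, 0.1769, 0.15  ]), array([0.5801, 0.1775, 0.15  ]), array([0.5779, 0.1484, 0.15  ])]
```

Call:
{"op": "jog_arm", "data": {
  "targets": [
    [0,0.01,-0.04,0],
    [0,0.04,-0.045,0],
    [0,0.0525,-0.04,0],
    [0,0.0525,-0.01,0],
    [0,0.0525,0.015,0]
  ],
  "fingers": 0.4
}}

```text
time: 3.63
tool_pos: [0.5884, 0.1537, 0.1027]
tool_rot: [0.001, 0.727, 0.686, 0.002]
contact_force: [0.1, -0.1, -1.4]
gripper_width: 0.398
```

Call:
{"op": "jog_arm", "data": {
  "targets": [
    [0,0,0.007,0],
    [0,0,0.007,0]
  ]
}}

```text
time: 3.8
tool_pos: [0.5844, 0.1535, 0.0926]
tool_rot: [-0.001, 0.727, 0.686, -0.002]
contact_force: [-1.8, -0.3, 0.5]
gripper_width: 0.399
```

Call:
{"op": "jog_arm", "data": {
  "targets": [
    [0,0,0,0],
    [0,0,0,0],
    [0,0,0,0],
    [0,0,0,0],
    [0,0,0,0]
  ],
  "fingers": 0
}}

```text
time: 4.22
tool_pos: [0.5836, 0.1539, 0.0951]
tool_rot: [-0.002, 0.727, 0.686, -0.003]
contact_force: [-10.4, -0.7, 6.0]
gripper_width: 0.089
```

Call:
{"op": "jog_arm", "data": {
  "targets": [
    [0,-0.012,0,0],
    [0,-0.026,0,0],
    [0,-0.041,0,0],
    [0,-0.056,0,0],
    [0,-0.071,0,0]
  ]
}}

```text
time: 4.63
tool_pos: [0.5158, 0.1588, 0.0951]
tool_rot: [-0.0, 0.728, 0.686, 0.002]
contact_force: [2.1, 4.7, -3.4]
gripper_width: 0.092
```

Call:
{"op": "jog_arm", "data": {
  "targets": [
    [0,-0.015,0,0],
    [0,-0.03,0,0],
    [0,-0.045,0,0],
    [0,-0.055,0,0],
    [0,-0.06,0,0]
  ]
}}

```text
time: 5.05
tool_pos: [0.455, 0.1633, 0.0951]
tool_rot: [-0.001, 0.727, 0.686, 0.002]
contact_force: [3.4, 7.6, -4.1]
gripper_width: 0.094
```

Call:
{"op": "jog_arm", "data": {
  "targets": [
    [0,-0.003,0,0],
    [0,-0.005,0,0],
    [0,-0.005,0,0]
  ]
}}

```text
time: 5.3
tool_pos: [0.4544, 0.1633, 0.0952]
tool_rot: [0.002, 0.727, 0.686, 0.006]
contact_force: [14.7, 7.5, -13.2]
gripper_width: 0.09
```

```bash
python3 - <<'E'
from h import *
s,c=snap("scene","s1",crop=(60,60,444,348)); print(s["time"],s["tool_pos"],s["contact_force"],s["gripper_width"])
E
```

```text
5.3 [0.4544 0.1633 0.0952] [ 14.6805   7.5079 -13.2465] 0.08980642299881134
```

View pics/s1.png

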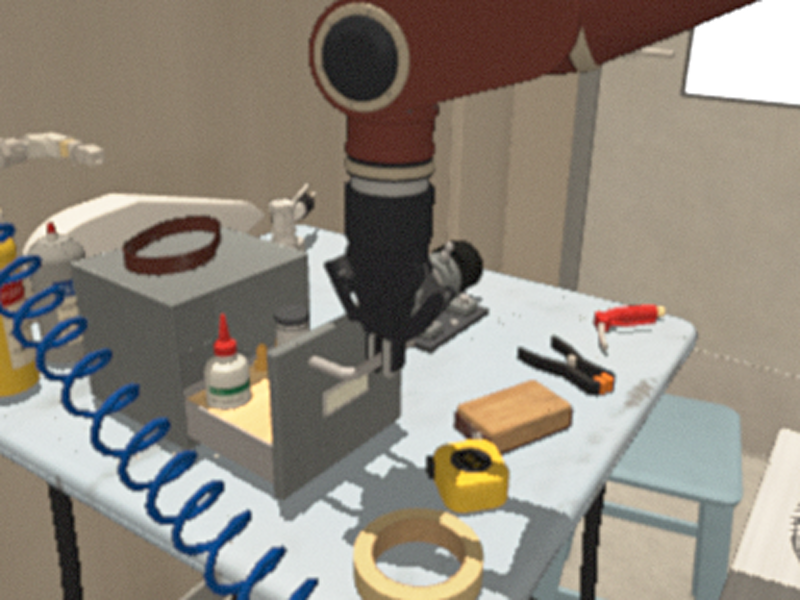

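Call:
{"op": "jog_arm", "data": {
  "targets": [
    [0,0.003,0,0],
    [0,0.003,0,0],
    [0,0.003,-0.02,0],
    [0,0.003,-0.06,0],
    [0,0.003,-0.1,0]
  ],
  "fingers": 0.4
}}

```text
time: 5.77
tool_pos: [0.4521, 0.1609, 0.1943]
tool_rot: [-0.001, 0.727, 0.686, -0.002]
contact_force: [1.7, -0.1, 0.2]
gripper_width: 0.397
```

```bash
python3 - <<'E'
from h import *
s,c=snap("wrist","w4"); print(s["time"],s["tool_pos"],s["tool_rot"],s["contact_force"],s["joint_pos"])
E
```

```text
5.7667 [0.4521 0.1609 0.1943] [-0.001   0.7273  0.6863 -0.0018] [ 1.6798 -0.0963  0.2121] [ 0.1868 -0.2955  1.9517 -0.0002  1.4895  0.2449]
```

View pics/w4.png

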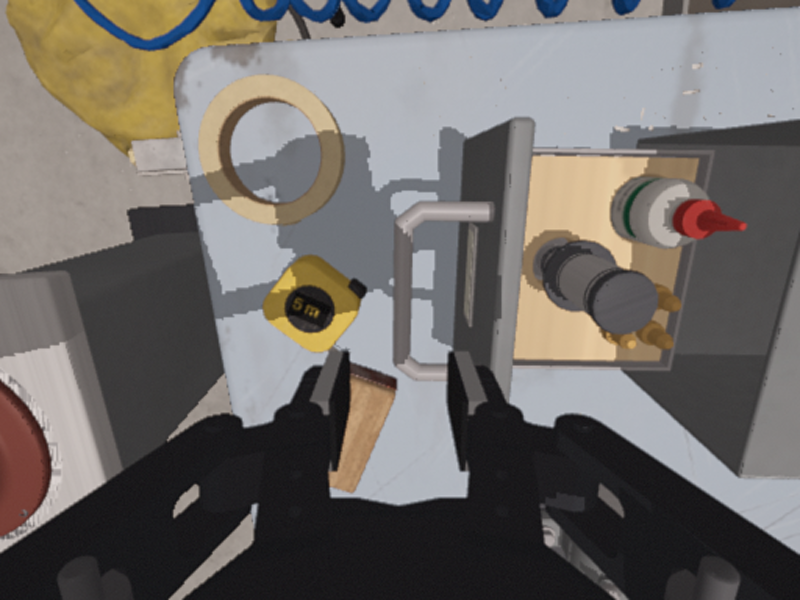

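The gun's cap centre is at (626,301) and the collar/hole around (570,268). The bottle is at (655,210) and some brass spares are at (650,320).

```bash
python3 - <<'E'
from h import *
c={k:v for k,v in np.load("pics/w4.npz").items()}
k=.64
for n,z,p in [("cap",.146,(626,301)),("collar?",.085,(586,277)),("hole",.048,(562,262)),("handle",.135,(403,290)),("fronttop+y",.158,(533,120)),("fronttop-y",.158,(511,380)),("bottlebody",.1,(655,212)),("bottletip",.15,(745,227)),("brass",.055,(655,320)),("side",.056,(700,160))]:
    print(n,atz((p[0]*k,p[1]*k),z,c))
cx=np.array([np.cos(np.radians(-2.9)),np.sin(np.radians(-2.9)),0]); print("expected hole",np.array([.6295,.153,.048])+cx*(.066-.13))
# tips rows: pads near edge in this view
print(proj([[.4521,.1609,.1943]],c)/k)
E
```

```text
cap [0.5685 0.1596 0.146 ]
collar? [0.573  0.1569 0.085 ]
hole [0.5705 0.1591 0.048 ]
handle [0.4547 0.1689 0.135 ]
fronttop+y [0.5152 0.2482 0.158 ]
fronttop-y [0.5073 0.1245 0.158 ]
bottlebody [0.6047 0.1981 0.1   ]
bottletip [0.62   0.1949 0.15  ]
brass [0.6384 0.113  0.055 ]
side [0.6558 0.225  0.056 ]
expected hole [0.5656 0.1562 0.048 ]
[[398.7406 347.8274]]
```

Call:
{"op": "jog_arm", "data": {
  "targets": [
    [0.001,0.012,-0.025,7],
    [0.002,0.04,-0.03,14],
    [0.003,0.075,-0.03,21],
    [0.0045,0.105,-0.03,28],
    [0.0045,0.1163,-0.03,35]
  ],
  "fingers": 0.66
}}

```text
time: 6.23
tool_pos: [0.5731, 0.1586, 0.2252]
tool_rot: [0.001, 0.902, 0.433, 0.001]
contact_force: [-0.7, -0.7, -0.4]
gripper_width: 0.665
```

Call:
{"op": "jog_arm", "data": {
  "targets": [
    [0,0,0,7],
    [0,0,0,14],
    [0,0,0,21],
    [0,0,0,28],
    [0,0,0,35]
  ]
}}

```text
time: 6.65
tool_pos: [0.5702, 0.1589, 0.2251]
tool_rot: [0.0, 0.99, 0.142, 0.0]
contact_force: [-0.4, 0.5, -0.4]
gripper_width: 0.657
```

```bash
python3 - <<'E'
from h import *
s,c=snap("wrist","w5"); print(s["time"],s["tool_pos"],s["tool_rot"],s["contact_force"],s["joint_pos"],s["gripper_width"])
E
```

```text
6.65 [0.5702 0.1589 0.2251] [0.0001 0.9899 0.142  0.0003] [-0.424   0.4729 -0.4409] [ 0.1462 -0.0361  1.6715 -0.0002  1.5055  1.4321] 0.6572644910037125
```

View pics/w5.png

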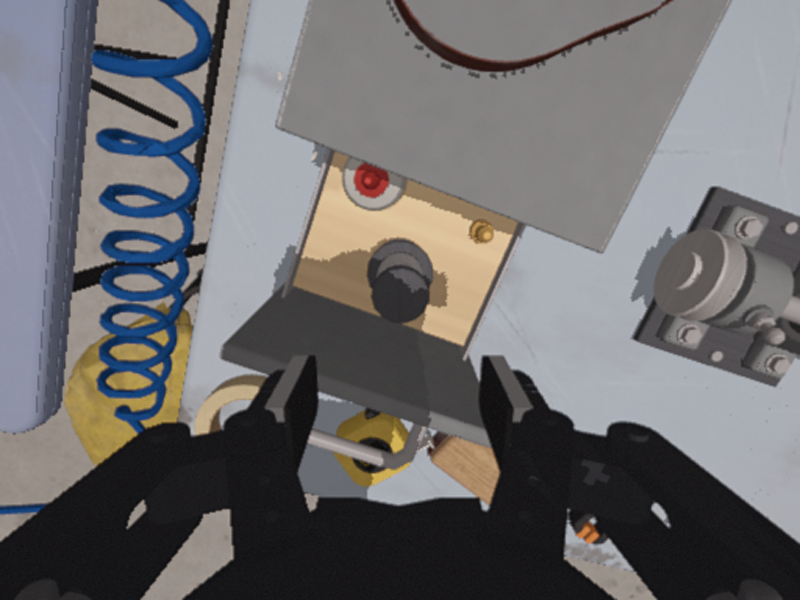

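```bash
python3 - <<'E'
from h import *
c={k:v for k,v in np.load("pics/w5.npz").items()}; k=.64
s=manip.state()
for n,z,p in [("cap",.146,(401,294)),("collar",.085,(401,263)),("bottle",.13,(371,180)),("nip ball?",.1,(763,317)),("nip",.0986,(782,338))]:
    P=atz((p[0]*k,p[1]*k),z,c); print(n,P,to(P))
E
```

```text
cap [0.5704 0.1577 0.146 ] [-0.0002  0.0012  0.0791]
collar [0.5758 0.1588 0.085 ] [0.0053 0.0017 0.1401]
bottle [0.6269 0.1923 0.13  ] [ 0.0637 -0.0163  0.0951]
nip ball? [ 0.6131 -0.0956  0.1   ] [-0.0295  0.2564  0.1251]
nip [ 0.6026 -0.118   0.0986] [-0.0458  0.275   0.1265]
```

Call:
{"op": "jog_arm", "data": {
  "targets": [
    [0,0.001,0.038,0],
    [0,0.001,0.076,0],
    [0,0.001,0.105,0],
    [0,0.001,0.125,0],
    [0,0.001,0.135,0]
  ]
}}

```text
time: 7.12
tool_pos: [0.568, 0.1576, 0.0858]
tool_rot: [0.0, 0.989, 0.146, -0.003]
contact_force: [-0.2, 0.2, 0.1]
gripper_width: 0.657
```

Call:
{"op": "jog_arm", "data": {
  "targets": [
    [0,0,0.005,0],
    [0,0,0.01,0],
    [0,0,0.013,0]
  ]
}}

```text
time: 7.37
tool_pos: [0.5715, 0.1583, 0.0778]
tool_rot: [0.0, 0.989, 0.145, 0.001]
contact_force: [-0.3, 0.3, -0.4]
gripper_width: 0.66
```

Call:
{"op": "jog_arm", "data": {
  "targets": [
    [0,0,0,0],
    [0,0,0,0],
    [0,0,0,0],
    [0,0,0,0],
    [0,0,0,0]
  ],
  "fingers": 0
}}

```text
time: 7.78
tool_pos: [0.5715, 0.1582, 0.0781]
tool_rot: [0.0, 0.989, 0.145, 0.001]
contact_force: [-0.2, 0.0, 4.9]
gripper_width: 0.379
```

Call:
{"op": "jog_arm", "data": {
  "targets": [
    [0,0,-0.01,0],
    [0,0,-0.03,0],
    [0,0,-0.055,0],
    [0,0,-0.08,0],
    [0,0,-0.1,0]
  ]
}}

```text
time: 8.2
tool_pos: [0.5697, 0.1581, 0.1772]
tool_rot: [-0.0, 0.989, 0.145, -0.001]
contact_force: [1.2, -0.3, -2.6]
gripper_width: 0.376
```

Call:
{"op": "jog_arm", "data": {
  "targets": [
    [0,0,-0.012,7],
    [0,0,-0.017,14],
    [0,0,-0.017,20],
    [0,0,-0.017,20]
  ]
}}

```text
time: 8.53
tool_pos: [0.5697, 0.158, 0.193]
tool_rot: [0.0, 1.0, -0.03, -0.001]
contact_force: [-0.9, -0.3, -4.2]
gripper_width: 0.378
```

```bash
python3 - <<'E'
from h import *
s,c=snap("wrist","w6"); print(s["time"],s["tool_pos"],s["tool_rot"],s["contact_force"],s["joint_pos"],s["gripper_width"])
E
```

```text
8.5333 [0.5697 0.158  0.193 ] [ 0.      0.9996 -0.0298 -0.0007] [-0.8854 -0.3231 -4.1959] [ 0.1447 -0.0173  1.7065  0.0002  1.4538  1.7751] 0.3778030450040123
```

View pics/w6.png

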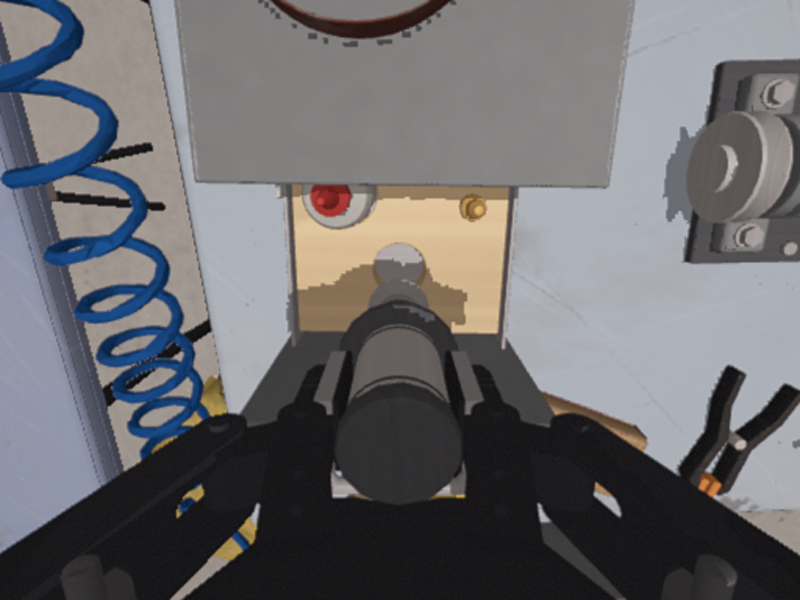

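Call:
{"op": "jog_arm", "data": {
  "targets": [
    [-0.015,0,0,0],
    [-0.03,0,0,0],
    [-0.037,0,0,0],
    [-0.042,0,0,0],
    [-0.047,0,0,0]
  ]
}}

```text
time: 9.0
tool_pos: [0.5232, 0.1607, 0.193]
tool_rot: [0.0, 1.0, -0.028, 0.0]
contact_force: [0.2, -0.1, -4.6]
gripper_width: 0.383
```

Call:
{"op": "jog_arm", "data": {
  "targets": [
    [-0.004,0,0,0],
    [-0.008,0,0,0],
    [-0.012,0,0,0],
    [-0.016,0,0,0],
    [-0.021,0,0,0]
  ]
}}

```text
time: 9.42
tool_pos: [0.5028, 0.162, 0.1937]
tool_rot: [-0.0, 1.0, -0.029, 0.001]
contact_force: [4.1, -0.5, -5.6]
gripper_width: 0.379
```

```bash
python3 - <<'E'
from h import *
s=manip.state();c=cams.get_calibration("wrist")
w=cams.grab_frame("wrist")[:,:,::-1]; a=cams.grab_frame("scene")[:,:,::-1]
cv2.imwrite("pics/w7_raw.png",w);cv2.imwrite("pics/s7_raw.png",a);np.savez("pics/w7.npz",**c)
A=cv2.resize(w[120:340,180:330],(400,587),interpolation=cv2.INTER_CUBIC)
p=proj([s["tool_pos"]],cams.get_calibration("scene"))[0].astype(int);print(p)
x0,y0=max(p[0]-75,0),max(p[1]-90,0);print(x0,y0)
B=cv2.resize(a[y0:y0+220,x0:x0+150],(400,587),interpolation=cv2.INTER_CUBIC)
cv2.imwrite("pics/c7.png",np.hstack([A,B]))
g=s["tool_pos"]+[0,0,.034]
for th in (0,10,15,22,30):
    t=np.radians(th);ax=np.array([-np.sin(t),0,np.cos(t)])
    print(th,"mouth px in A",((proj([g-.094*ax],c)-[180,120])*400/150).round(),"cap",((proj([g+.034*ax],c)-[180,120])*400/150).round(), "scene mouth/cap in B",((proj([g-.094*ax,g+.034*ax],cams.get_calibration("scene"))-[x0,y0])*400/150).round().tolist())
E
```

```text
[224 195]
149 105
0 mouth px in A [[201. 197.]] cap [[203. 443.]] scene mouth/cap in B [[202.0, 318.0], [200.0, 150.0]]
10 mouth px in A [[198. 148.]] cap [[205. 474.]] scene mouth/cap in B [[185.0, 310.0], [207.0, 152.0]]
15 mouth px in A [[196. 124.]] cap [[206. 487.]] scene mouth/cap in B [[176.0, 305.0], [210.0, 154.0]]
22 mouth px in A [[194.  90.]] cap [[208. 502.]] scene mouth/cap in B [[164.0, 297.0], [215.0, 157.0]]
30 mouth px in A [[191.  52.]] cap [[209. 515.]] scene mouth/cap in B [[152.0, 286.0], [220.0, 161.0]]
```

View pics/c7.png

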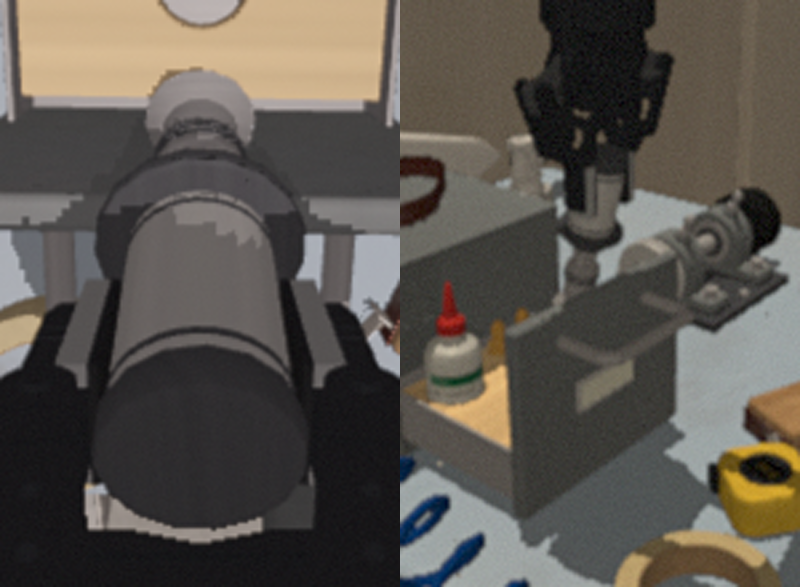

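Call:
{"op": "jog_arm", "data": {
  "targets": [
    [-0.004,0,0,0],
    [-0.007,0,0,0],
    [-0.007,0,0,0]
  ]
}}

```text
time: 9.77
tool_pos: [0.4953, 0.1625, 0.1938]
tool_rot: [-0.0, 1.0, -0.029, 0.0]
contact_force: [2.7, -0.6, -3.6]
gripper_width: 0.379
```

Call:
{"op": "jog_arm", "data": {
  "targets": [
    [0.008,0,0,0],
    [0.02,0,-0.005,0],
    [0.02,0,-0.03,0],
    [0.02,0,-0.06,0],
    [0.02,0,-0.075,0]
  ]
}}

```text
time: 10.18
tool_pos: [0.5161, 0.1615, 0.2713]
tool_rot: [-0.0, 1.0, -0.029, 0.0]
contact_force: [0.9, 0.3, -3.3]
gripper_width: 0.382
```

```bash
python3 - <<'E'
from h import *
s=manip.state();c=cams.get_calibration("wrist")
print(s["time"],s["tool_pos"],s["tool_rot"],s["contact_force"])
w=cams.grab_frame("wrist")[:,:,::-1]; a=cv2.imread("pics/w7_raw.png")
cv2.imwrite("pics/w8_raw.png",w)
# bell far edge along image centre column and cap edges
for n,im in (("7",a),("8",w)):
    g=cv2.cvtColor(im,cv2.COLOR_BGR2GRAY).astype(int)
    print(n,"col255 rows 130-200",g[130:200,253:257].mean(1).astype(int).tolist())
E
```

```text
10.1833 [0.5161 0.1615 0.2713] [-0.0004  0.9996 -0.029   0.0002] [ 0.8647  0.2946 -3.3244]
7 col255 rows 130-200 [138, 171, 181, 182, 182, 182, 183, 185, 187, 189, 189, 190, 189, 189, 187, 151, 139, 146, 148, 146, 145, 148, 149, 149, 147, 147, 147, 120, 110, 110, 109, 110, 112, 106, 81, 59, 62, 82, 69, 85, 100, 112, 102, 95, 93, 83, 57, 52, 58, 58, 80, 81, 78, 76, 76, 77, 76, 76, 77, 76, 77, 100, 114, 102, 68, 93, 123, 128, 128, 127]
8 col255 rows 130-200 [182, 181, 182, 173, 128, 125, 171, 185, 186, 186, 187, 189, 192, 194, 194, 192, 192, 191, 189, 163, 137, 131, 123, 139, 148, 148, 147, 146, 149, 150, 148, 149, 148, 136, 115, 107, 108, 108, 105, 100, 73, 73, 54, 51, 58, 80, 88, 99, 99, 67, 52, 58, 68, 86, 86, 80, 65, 75, 79, 80, 80, 79, 79, 80, 101, 121, 100, 67, 82, 99]
```

```bash
python3 - <<'E'
from h import *
from scipy.optimize import brentq
c={k:v for k,v in np.load("pics/w7.npz").items()}
s7=np.array([.5028,.162,.1937]); 
x=np.array([.998,-.058,0])
w6=cv2.cvtColor(cv2.imread("pics/w6_raw.png"),cv2.COLOR_BGR2GRAY).astype(int)
print(w6[170:262,253:257].mean(1).astype(int).tolist())
def row(th,h,dx,dz):
    t=np.radians(th);a=np.array([0,0,1])*np.cos(t)-x*np.sin(t);r=x*np.cos(t)+np.array([0,0,1])*np.sin(t)
    return proj([s7+[0,0,h]+dx*r+dz*a],c)[0,1]
for h in (.028,.034,.04):
    print(h,[(th,*[round(row(th,h,*q)) for q in ((.024,-.024),(.0175,.034),(-.0175,.034),(.017,-.094),(-.017,-.094))]) for th in (0,14,18,22,26)])
E
```

```text
[99, 100, 100, 100, 99, 100, 100, 101, 97, 97, 95, 94, 94, 96, 96, 95, 94, 92, 85, 82, 82, 71, 52, 41, 50, 66, 84, 61, 48, 46, 47, 48, 47, 46, 46, 46, 47, 69, 78, 57, 87, 97, 97, 97, 97, 97, 97, 97, 97, 97, 97, 97, 97, 97, 97, 97, 97, 97, 97, 97, 97, 97, 96, 97, 97, 97, 97, 97, 97, 97, 66, 45, 74, 95, 80, 49, 37, 38, 39, 40, 41, 42, 42, 42, 46, 50, 50, 50, 49, 48, 48, 47]
0.028 [(0, 187, 241, 312, 173, 210), (14, 182, 264, 318, 148, 185), (18, 181, 270, 319, 141, 177), (22, 180, 276, 319, 134, 170), (26, 179, 282, 319, 127, 163)]
0.034 [(0, 190, 247, 322, 174, 213), (14, 184, 272, 328, 149, 187), (18, 183, 278, 328, 142, 179), (22, 183, 285, 328, 134, 172), (26, 182, 291, 328, 127, 164)]
0.04 [(0, 193, 255, 333, 176, 215), (14, 187, 281, 338, 150, 188), (18, 186, 288, 338, 142, 181), (22, 186, 295, 338, 135, 173), (26, 185, 301, 338, 128, 166)]
```

Call:
{"op": "jog_arm", "data": {
  "targets": [
    [0,0,0,0],
    [0,0,0,0],
    [0,0,0,0],
    [0,0,0,0],
    [0,0,0,0]
  ]
}}

```text
time: 10.65
tool_pos: [0.5146, 0.1612, 0.2666]
tool_rot: [0.0, 1.0, -0.029, -0.002]
contact_force: [-0.5, 0.8, -4.5]
gripper_width: 0.379
```

```bash
python3 - <<'E'
from h import *
w=cams.grab_frame("wrist")[:,:,::-1]; a=cv2.imread("pics/w8_raw.png"); cv2.imwrite("pics/w9_raw.png",w)
print(np.abs(w.astype(int)-a)[130:300,225:290].mean(), manip.state()["tool_pos"])
g=cv2.cvtColor(w,cv2.COLOR_BGR2GRAY).astype(int)
print(g[130:200,253:257].mean(1).astype(int).tolist())
A=[cv2.resize(im[110:340,170:340],(400,541),interpolation=cv2.INTER_CUBIC) for im in (a,w)]
cv2.imwrite("pics/c9.png",np.hstack(A))
E
```

```text
3.98974358974359 [0.5148 0.1612 0.267 ]
[182, 181, 158, 119, 139, 176, 185, 186, 186, 187, 190, 192, 193, 193, 193, 192, 190, 188, 186, 175, 169, 145, 123, 116, 121, 155, 152, 148, 146, 147, 149, 150, 147, 149, 149, 122, 107, 106, 106, 108, 109, 91, 82, 55, 55, 49, 74, 85, 97, 99, 65, 52, 52, 69, 86, 87, 81, 80, 79, 80, 79, 79, 79, 78, 79, 92, 104, 81, 71, 116]
```

View pics/c9.png

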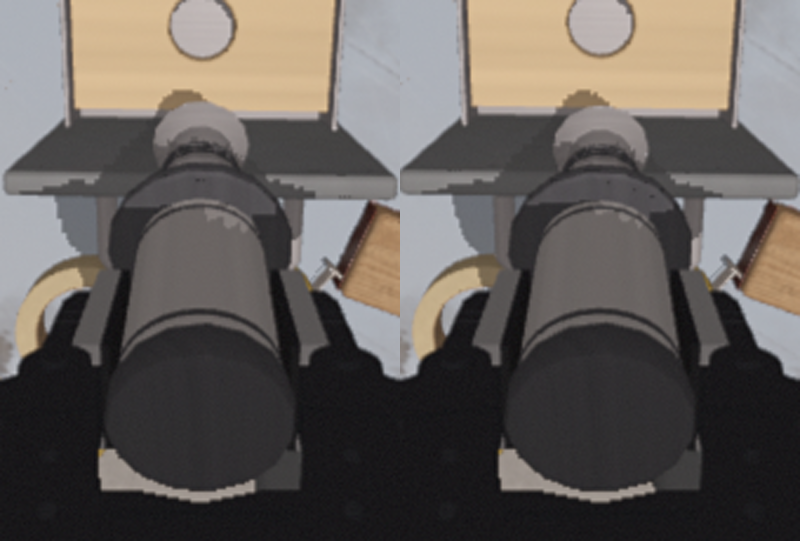

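Call:
{"op": "jog_arm", "data": {
  "targets": [
    [0.015,0,0.03,0],
    [0.015,0,0.06,0],
    [0.015,0,0.078,0],
    [0.01,0,0.082,0],
    [0,0,0.082,0]
  ]
}}

```text
time: 11.12
tool_pos: [0.5141, 0.1609, 0.1841]
tool_rot: [0.0, 1.0, -0.029, -0.002]
contact_force: [-0.2, 0.9, -3.4]
gripper_width: 0.377
```

Call:
{"op": "jog_arm", "data": {
  "targets": [
    [-0.008,0,0,0],
    [-0.016,0,0,0],
    [-0.024,0,0,0],
    [-0.03,0,0,0],
    [-0.034,0,0,0]
  ]
}}

```text
time: 11.53
tool_pos: [0.4821, 0.1635, 0.1884]
tool_rot: [-0.0, 1.0, -0.029, 0.002]
contact_force: [4.7, 0.3, -4.2]
gripper_width: 0.379
```

```bash
python3 - <<'E'
from h import *
s=manip.state(); print(s["time"],s["tool_pos"],s["contact_force"])
w=cams.grab_frame("wrist")[:,:,::-1]; cv2.imwrite("pics/w10_raw.png",w)
g=cv2.cvtColor(w,cv2.COLOR_BGR2GRAY).astype(int)
print(g[100:200,253:257].mean(1).astype(int).tolist())
E
```

```text
11.5333 [0.4821 0.1635 0.1884] [ 4.744   0.3371 -4.209 ]
[183, 181, 183, 184, 183, 184, 184, 182, 182, 182, 181, 167, 174, 181, 181, 167, 156, 155, 154, 152, 152, 155, 156, 157, 155, 153, 154, 150, 131, 125, 126, 125, 125, 125, 126, 128, 127, 116, 108, 80, 98, 82, 78, 102, 78, 97, 119, 127, 141, 150, 148, 147, 146, 147, 146, 146, 150, 173, 124, 88, 81, 61, 57, 61, 65, 67, 73, 75, 73, 72, 71, 71, 71, 71, 71, 69, 71, 100, 140, 148, 132, 83, 71, 133, 146, 146, 147, 146, 146, 146, 146, 146, 146, 146, 146, 146, 145, 146, 146, 146]
```

Call:
{"op": "jog_arm", "data": {
  "targets": [
    [0.012,0,0,0],
    [0.024,0,-0.01,0],
    [0.024,0,-0.035,0],
    [0.024,0,-0.06,0],
    [0.024,0,-0.075,0]
  ]
}}

```text
time: 12.0
tool_pos: [0.5053, 0.1621, 0.264]
tool_rot: [-0.0, 1.0, -0.029, -0.0]
contact_force: [1.2, 0.2, -2.2]
gripper_width: 0.378
```

```bash
python3 - <<'E'
from h import *
s=manip.state(); print(s["time"],s["tool_pos"],s["contact_force"])
w=cams.grab_frame("wrist")[:,:,::-1]; cv2.imwrite("pics/w11_raw.png",w)
g=cv2.cvtColor(w,cv2.COLOR_BGR2GRAY).astype(int)
print(g[100:200,253:257].mean(1).astype(int).tolist())
# nipple: best estimate from top view & w5, where is it in the w5 raw
E
```

```text
12.0 [0.5053 0.1621 0.264 ] [ 1.2318  0.2205 -2.2493]
[123, 179, 185, 183, 184, 185, 185, 184, 183, 183, 184, 182, 182, 184, 183, 182, 182, 182, 182, 181, 182, 183, 182, 181, 181, 181, 160, 125, 155, 180, 184, 184, 184, 170, 156, 153, 152, 151, 150, 153, 154, 154, 152, 153, 152, 131, 119, 117, 117, 117, 117, 120, 119, 107, 76, 70, 69, 87, 74, 98, 114, 128, 157, 159, 135, 104, 93, 94, 83, 59, 54, 60, 65, 77, 80, 79, 76, 65, 73, 76, 75, 76, 75, 75, 87, 131, 137, 109, 72, 102, 133, 137, 137, 137, 137, 137, 137, 137, 137, 137]
```

Call:
{"op": "jog_arm", "data": {
  "targets": [
    [0.003,0.02,0,0],
    [0.01,0.05,0,0],
    [0.018,0.085,0,-1],
    [0.024,0.12,0,-2],
    [0.03,0.155,0,-2.3]
  ]
}}

```text
time: 12.47
tool_pos: [0.5252, 0.0044, 0.2603]
tool_rot: [-0.0, 1.0, -0.008, -0.002]
contact_force: [0.5, -0.5, -4.9]
gripper_width: 0.381
```

Call:
{"op": "jog_arm", "data": {
  "targets": [
    [0.002,0.035,0.015,0],
    [0.004,0.07,0.035,0],
    [0.006,0.098,0.055,0],
    [0.006,0.112,0.07,0],
    [0.006,0.117,0.079,0]
  ]
}}

```text
time: 12.88
tool_pos: [0.5279, -0.1131, 0.1787]
tool_rot: [-0.001, 1.0, -0.01, -0.003]
contact_force: [-0.4, 0.3, -4.1]
gripper_width: 0.384
```

Call:
{"op": "jog_arm", "data": {
  "targets": [
    [0,0,0,0],
    [0,0,0,0]
  ]
}}

```text
time: 13.05
tool_pos: [0.5297, -0.1107, 0.1818]
tool_rot: [-0.001, 1.0, -0.009, -0.001]
contact_force: [0.8, 0.8, -4.3]
gripper_width: 0.377
```

```bash
python3 - <<'E'
from h import *
s=manip.state();c=cams.get_calibration("wrist")
w=cams.grab_frame("wrist")[:,:,::-1].copy(); cv2.imwrite("pics/w12_raw.png",w);np.savez("pics/w12.npz",**c)
sc=cams.grab_frame("scene")[:,:,::-1]; cv2.imwrite("pics/s12_raw.png",sc)
print(s["time"],s["tool_pos"],s["tool_rot"],s["contact_force"])
g=cv2.cvtColor(w,cv2.COLOR_BGR2GRAY).astype(int)
print(g[100:200,253:257].mean(1).astype(int).tolist())
print(proj([[.620,-.11,.081],[.606,-.11,.081],[.599,-.11,.0986]],c).round(1).tolist())
print("scene",proj([[.620,-.11,.081],[.606,-.11,.081],[.599,-.11,.0986]],cams.get_calibration("scene")).round(1).tolist())
print("top",proj([[.620,-.11,.081],[.606,-.11,.081],[.599,-.11,.0986]],cams.get_calibration("top")).round(1).tolist())
E
```

```text
13.05 [ 0.5297 -0.1107  0.1818] [-0.0009  1.     -0.0088 -0.0011] [ 0.7813  0.8406 -4.2606]
[153, 161, 166, 163, 157, 154, 152, 152, 147, 128, 101, 73, 71, 73, 77, 71, 69, 64, 83, 136, 144, 142, 135, 173, 179, 174, 178, 182, 182, 182, 182, 182, 182, 181, 181, 168, 157, 155, 154, 153, 156, 157, 158, 154, 156, 154, 140, 123, 120, 119, 120, 119, 122, 121, 109, 80, 91, 75, 70, 70, 103, 116, 125, 161, 163, 120, 97, 96, 96, 71, 56, 59, 64, 70, 82, 83, 80, 79, 78, 78, 78, 78, 78, 77, 80, 110, 136, 139, 87, 72, 130, 140, 139, 139, 139, 139, 139, 139, 139, 139]
[[252.8, 84.0], [253.1, 100.4], [253.1, 108.5]]
scene [[252.1, 192.3], [256.4, 193.4], [258.7, 188.0]]
top [[279.3, 164.0], [279.3, 168.8], [279.8, 169.8]]
```

```bash
python3 - <<'E'
from h import *
w=cv2.imread("pics/w12_raw.png");s=cv2.imread("pics/scene0.png");t=cv2.imread("pics/top0.png")
R_=lambda im,x0,y0,x1,y1,k:cv2.resize(im[y0:y1,x0:x1],None,fx=k,fy=k,interpolation=cv2.INTER_CUBIC)
A=R_(w,200,40,310,160,5)   # 550x600
B=np.vstack([R_(s,230,160,280,220,5),R_(t,255,140,305,200,5)])  # 250x600
im=np.hstack([A,B])
for v in range(0,600,100): cv2.line(im,(0,v),(8,v),(0,0,255),1)
for u in range(0,800,50): cv2.line(im,(u,0),(u,8),(0,0,255),1)
cv2.imwrite("pics/c12.png",im)
E
```

```text
(no output)
```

View pics/c12.png

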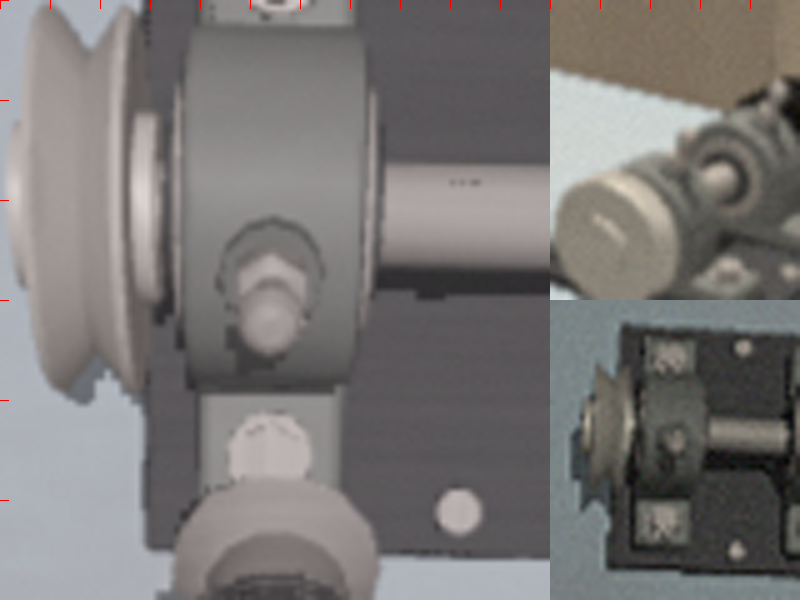

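In the last view the ball head is centred at (268,320) in the wrist crop, raw (253.6,104). The hex foot is at raw (254,95). The nipple is at raw (280.2,167.6) in the top view and raw (257.6,188) in the scene view.

```bash
python3 - <<'E'
from h import *
w={k:v for k,v in np.load("pics/w12.npz").items()}
t,sc=cams.get_calibration("top"),cams.get_calibration("scene")
print("wrist ball",atz((253.6,104),.0986,w),"foot",atz((254,94.5),.084,w))
print("top",atz((280.2,167.6),.0986,t))
A=np.zeros((3,3));b=np.zeros(3)
for c,p,wt in ((w,(253.6,104),4),(t,(280.2,167.8),1),(sc,(257.6,188),2)):
    o,d=ray(p,c);d/=np.linalg.norm(d);M=wt*(np.eye(3)-np.outer(d,d));A+=M;b+=M@o
print("tri",np.linalg.solve(A,b))
# yaw of spindle from the wrist crop: base front edge & bearing edges (raw)
q=lambda u,v:(200+u/5,40+v/5)
P,Q=atz(q(150,548),.008,w),atz(q(545,556),.008,w);print("yaw",np.degrees(np.arctan2((P-Q)[1],(P-Q)[0]))-90)
P,Q=atz(q(385,165),.054,w),atz(q(550,165),.054,w);print("shaft yaw",np.degrees(np.arctan2((P-Q)[1],(P-Q)[0]))-90)
s=manip.state();print(s["tool_pos"],rot()[:,0],rot()[:,1])
E
```

```text
wrist ball [ 0.6027 -0.1105  0.0986] foot [ 0.6109 -0.111   0.084 ]
top [ 0.6052 -0.1111  0.0986]
tri [ 0.603  -0.1106  0.0976]
yaw -2.199112123823596
shaft yaw -1.0518747712205538
[ 0.531  -0.1107  0.1838] [ 0.9999 -0.0163  0.0016] [-0.0163 -0.9999 -0.0001]
```

Call:
{"op": "jog_arm", "data": {
  "targets": [
    [0.015,0,0,0],
    [0.026,0,0.008,0],
    [0.031,0,0.0187,0],
    [0.0333,0,0.0243,0],
    [0.0333,0,0.0243,0]
  ]
}}

```text
time: 13.57
tool_pos: [0.5627, -0.1112, 0.1562]
tool_rot: [-0.001, 1.0, -0.008, -0.002]
contact_force: [-0.7, -0.0, -4.9]
gripper_width: 0.38
```

```bash
python3 - <<'E'
from h import *
s=manip.state();c=cams.get_calibration("wrist")
w=cams.grab_frame("wrist")[:,:,::-1].copy(); cv2.imwrite("pics/w13_raw.png",w)
print(s["time"],s["tool_pos"],s["tool_rot"],s["contact_force"])
g=cv2.cvtColor(w,cv2.COLOR_BGR2GRAY).astype(int)
print(g[110:160,253:257].mean(1).astype(int).tolist())
a=np.array([-.3746,.006,.927]);N=np.array([.6101,-.1108,.0807]); G=s["tool_pos"]+[0,0,.034]
print("along",(G-N)@a,"off",(G-N)-((G-N)@a)*a)
E
```

```text
13.5667 [ 0.5627 -0.1112  0.1562] [-0.0006  1.     -0.0083 -0.0018] [-0.6933 -0.0331 -4.8757]
[148, 149, 151, 152, 153, 152, 151, 148, 147, 145, 144, 141, 117, 97, 95, 116, 120, 120, 119, 120, 121, 127, 156, 170, 172, 166, 163, 159, 157, 155, 155, 158, 159, 159, 157, 157, 156, 134, 122, 121, 120, 121, 121, 124, 116, 84, 78, 78, 81, 80]
along 0.11927130919379861 off [-0.0027 -0.0011 -0.0011]
```

Call:
{"op": "jog_arm", "data": {
  "targets": [
    [0.003,0,0.003,0],
    [0.0045,-0.0005,0.0062,0],
    [0.0057,-0.001,0.0093,0],
    [0.0057,-0.001,0.0093,0]
  ]
}}

```text
time: 13.95
tool_pos: [0.5692, -0.111, 0.1484]
tool_rot: [-0.001, 1.0, -0.009, -0.0]
contact_force: [-0.4, 2.3, -3.6]
gripper_width: 0.379
```

Call:
{"op": "jog_arm", "data": {
  "targets": [
    [0.0012,0,0.003,0],
    [0.0024,0,0.006,0],
    [0.0037,0,0.0093,0],
    [0.0037,0,0.0093,0]
  ]
}}

```text
time: 14.28
tool_pos: [0.5726, -0.1113, 0.1382]
tool_rot: [-0.0, 1.0, -0.009, -0.001]
contact_force: [0.1, -0.7, -4.3]
gripper_width: 0.38
```

Call:
{"op": "jog_arm", "data": {
  "targets": [
    [0.0008,0,0.002,0],
    [0.0015,0,0.0037,0],
    [0.0019,0,0.0047,0],
    [0.0019,0,0.0047,0]
  ]
}}

```text
time: 14.62
tool_pos: [0.5758, -0.1117, 0.1375]
tool_rot: [0.0, 1.0, -0.009, 0.001]
contact_force: [-4.6, 1.8, 8.7]
gripper_width: 0.376
```

Call:
{"op": "jog_arm", "data": {
  "targets": [
    [0.0008,0,0.002,0],
    [0.0015,0,0.0037,0],
    [0.0022,0,0.0055,0],
    [0.0022,0,0.0055,0],
    [0.0022,0,0.0055,0]
  ]
}}

```text
time: 15.03
tool_pos: [0.5782, -0.1118, 0.1328]
tool_rot: [0.0, 1.0, -0.009, 0.001]
contact_force: [-5.0, 1.3, 10.5]
gripper_width: 0.379
```

```bash
python3 - <<'E'
from h import *
s=manip.state();print(s["time"],s["tool_pos"],s["contact_force"],s["ft_torque"])
a=np.array([-.3746,.006,.927]);N=np.array([.6101,-.1108,.0807]); G=s["tool_pos"]+[0,0,.034]
print("along",(G-N)@a,"off",(G-N)-((G-N)@a)*a,"F along",(s["contact_force"]+[0,0,4.2])@a)
w=cams.grab_frame("wrist")[:,:,::-1].copy(); cv2.imwrite("pics/w14_raw.png",w)
for f in ("w13","w14"):
    g=cv2.cvtColor(cv2.imread(f"pics/{f}_raw.png"),cv2.COLOR_BGR2GRAY).astype(int)
    print(f,g[110:200,253:257].mean(1).astype(int).tolist()); print(g[240:330,253:257].mean(1).astype(int).tolist())
E
```

```text
15.0333 [ 0.5782 -0.1118  0.1328] [-5.0383  1.2732 10.4661] [0.5118 0.8669 0.1104]
along 0.09174008842272204 off [ 0.0025 -0.0016  0.001 ] F along 15.490432660045986
w13 [148, 149, 151, 152, 153, 152, 151, 148, 147, 145, 144, 141, 117, 97, 95, 116, 120, 120, 119, 120, 121, 127, 156, 170, 172, 166, 163, 159, 157, 155, 155, 158, 159, 159, 157, 157, 156, 134, 122, 121, 120, 121, 121, 124, 116, 84, 78, 78, 81, 80, 80, 112, 124, 149, 166, 123, 99, 98, 99, 87, 61, 57, 63, 68, 80, 84, 83, 80, 80, 79, 80, 79, 79, 79, 79, 95, 135, 140, 100, 72, 117, 138, 140, 140, 140, 140, 140, 140, 140, 140]
[102, 63, 41, 53, 100, 108, 108, 108, 87, 54, 42, 42, 43, 43, 44, 43, 44, 45, 45, 46, 46, 46, 46, 47, 48, 49, 48, 49, 48, 47, 48, 46, 47, 48, 47, 46, 46, 47, 46, 47, 46, 47, 46, 46, 46, 46, 47, 46, 46, 46, 46, 45, 46, 46, 45, 45, 45, 44, 46, 45, 46, 46, 45, 45, 45, 46, 45, 44, 45, 46, 45, 46, 44, 44, 33, 26, 28, 32, 37, 42, 46, 51, 50, 32, 23, 23, 23, 23, 21, 23]
w14 [125, 126, 127, 128, 129, 130, 131, 132, 133, 134, 134, 135, 136, 137, 138, 138, 141, 142, 143, 145, 147, 149, 150, 150, 151, 152, 152, 152, 150, 148, 146, 144, 143, 156, 157, 155, 154, 153, 156, 157, 158, 155, 156, 154, 142, 122, 118, 118, 117, 119, 120, 120, 92, 72, 85, 73, 73, 71, 99, 92, 92, 97, 66, 55, 61, 65, 81, 85, 83, 81, 80, 80, 80, 80, 80, 80, 80, 90, 105, 113, 88, 73, 123, 137, 137, 138, 138, 137, 137, 137]
[95, 59, 42, 61, 100, 107, 107, 107, 69, 42, 41, 42, 42, 43, 43, 44, 44, 45, 45, 46, 46, 47, 46, 47, 49, 49, 47, 48, 48, 46, 47, 47, 47, 46, 47, 46, 47, 46, 47, 46, 46, 46, 47, 46, 46, 46, 46, 47, 47, 46, 45, 47, 46, 45, 46, 46, 46, 45, 45, 46, 46, 45, 45, 47, 45, 44, 44, 44, 45, 45, 44, 45, 44, 41, 62, 146, 177, 180, 179, 179, 179, 181, 170, 99, 32, 21, 22, 22, 20, 23]
```

Call:
{"op": "jog_arm", "data": {
  "targets": [
    [0,0,0.002,0],
    [0,0,0.004,0],
    [0.0005,0,0.005,0],
    [0.0005,0,0.005,0],
    [0.0005,0,0.005,0]
  ]
}}

```text
time: 15.5
tool_pos: [0.579, -0.1119, 0.1284]
tool_rot: [0.0, 1.0, -0.009, 0.002]
contact_force: [-6.2, 3.0, 12.3]
gripper_width: 0.381
```

```bash
cat > chk.py <<'E'
from h import *
s=manip.state();print(s["time"],s["tool_pos"],s["contact_force"])
a=np.array([-.3746,.006,.927]);N=np.array([.6101,-.1108,.0807]); G=s["tool_pos"]+[0,0,.034]
f=s["contact_force"]+[0,0,4.2]
print("along",(G-N)@a,"off",(G-N)-((G-N)@a)*a,"F along",f@a,"perp",f-(f@a)*a)
g=cv2.cvtColor(cams.grab_frame("wrist"),cv2.COLOR_RGB2GRAY).astype(int)
print(g[135:195,253:257].mean(1).astype(int).tolist())
E
python3 chk.py
```

```text
15.5 [ 0.579  -0.1119  0.1284] [-6.2056  3.0078 12.2553]
along 0.08738122488310697 off [ 0.0017 -0.0016  0.0007] F along 17.59672577535538 perp [0.3861 2.9022 0.1431]
[150, 151, 151, 152, 150, 149, 147, 145, 143, 133, 152, 157, 156, 155, 154, 157, 158, 157, 155, 156, 155, 141, 123, 119, 119, 118, 119, 121, 120, 96, 72, 84, 74, 60, 57, 51, 68, 58, 59, 63, 68, 84, 86, 81, 63, 75, 80, 80, 79, 80, 79, 80, 105, 134, 135, 85, 83, 130, 139, 138]
```

Call:
{"op": "jog_arm", "data": {
  "targets": [
    [0.0003,-0.0005,0.001,0],
    [0.0006,-0.001,0.002,0],
    [0.0006,-0.001,0.0025,0],
    [0.0006,-0.001,0.0025,0],
    [0.0006,-0.001,0.0025,0]
  ]
}}

```text
time: 15.97
tool_pos: [0.5798, -0.1116, 0.1263]
tool_rot: [0.001, 1.0, -0.009, 0.002]
contact_force: [-5.6, 1.0, 13.1]
gripper_width: 0.379
```

```bash
python3 chk.py
```

```text
15.9667 [ 0.5798 -0.1116  0.1263] [-5.6215  0.9734 13.0691]
along 0.08515637562909288 off [ 0.0016 -0.0013  0.0007] F along 18.120083293215334 perp [1.1663 0.8647 0.4718]
[149, 150, 150, 152, 152, 151, 150, 148, 146, 144, 143, 151, 156, 156, 155, 153, 155, 157, 158, 156, 155, 155, 154, 129, 119, 119, 118, 118, 119, 121, 119, 92, 60, 72, 55, 60, 52, 51, 57, 61, 52, 80, 86, 83, 80, 80, 80, 80, 80, 80, 79, 79, 95, 132, 138, 89, 74, 129, 138, 138]
```

Call:
{"op": "jog_arm", "data": {
  "targets": [
    [0.0003,0,0.001,0],
    [0.0005,0,0.002,0],
    [0.0005,0,0.002,0],
    [0.0005,0,0.002,0]
  ]
}}

```text
time: 16.35
tool_pos: [0.5804, -0.1116, 0.1245]
tool_rot: [0.001, 1.0, -0.009, 0.002]
contact_force: [-6.9, 0.4, 13.4]
gripper_width: 0.383
```

```bash
python3 chk.py && python3 - <<'E'
from h import *
c={k:v for k,v in np.load("pics/w7.npz").items()}
s7=np.array([.5028,.162,.1937]);x=np.array([.998,-.058,0])
def row(th,dx,dz,h=.033):
    t=np.radians(th);a=np.array([0,0,1])*np.cos(t)-x*np.sin(t);r=x*np.cos(t)+np.array([0,0,1])*np.sin(t)
    return proj([s7+[0,0,h]+dx*r+dz*a],c)[0,1]
for th in (20,21,22,23): print(th,[(st,round(row(th,.017,-.094+st/1e3),1)) for st in (0,9,11,13,15)])
E
```

```text
16.35 [ 0.5804 -0.1116  0.1245] [-6.9126  0.3622 13.4475]
along 0.08327592009275514 off [ 0.0015 -0.0013  0.0006] F along 18.95089350426195 perp [0.1864 0.2485 0.0801]
[148, 150, 150, 151, 152, 152, 151, 150, 147, 146, 144, 143, 148, 155, 156, 155, 154, 155, 157, 158, 157, 155, 155, 155, 135, 121, 119, 118, 118, 119, 121, 120, 97, 65, 53, 59, 48, 50, 57, 62, 67, 81, 85, 82, 69, 77, 80, 79, 80, 80, 80, 79, 95, 132, 138, 92, 74, 128, 139, 138]
20 [(0, np.float64(137.8)), (9, np.float64(143.2)), (11, np.float64(144.4)), (13, np.float64(145.7)), (15, np.float64(147.0))]
21 [(0, np.float64(136.0)), (9, np.float64(141.6)), (11, np.float64(142.8)), (13, np.float64(144.1)), (15, np.float64(145.5))]
22 [(0, np.float64(134.2)), (9, np.float64(139.9)), (11, np.float64(141.2)), (13, np.float64(142.6)), (15, np.float64(144.0))]
23 [(0, np.float64(132.4)), (9, np.float64(138.3)), (11, np.float64(139.7)), (13, np.float64(141.0)), (15, np.float64(142.4))]
```

Call:
{"op": "jog_arm", "data": {
  "targets": [
    [0.0002,0,0.0006,0],
    [0.0003,0,0.0012,0],
    [0.0003,0,0.0012,0],
    [0.0003,0,0.0012,0]
  ]
}}

```text
time: 16.73
tool_pos: [0.5809, -0.1117, 0.1239]
tool_rot: [0.001, 1.0, -0.009, 0.002]
contact_force: [-7.1, 2.0, 15.0]
gripper_width: 0.378
```

```bash
python3 chk.py
```

```text
16.7333 [ 0.5809 -0.1117  0.1239] [-7.0821  2.0463 15.0015]
along 0.08246588820476074 off [ 0.0017 -0.0014  0.0007] F along 20.46505380315762 perp [0.5841 1.9235 0.2304]
[147, 149, 150, 150, 151, 152, 152, 151, 150, 147, 146, 144, 143, 152, 156, 156, 155, 153, 155, 157, 158, 156, 155, 156, 155, 131, 119, 118, 118, 118, 118, 121, 120, 97, 60, 56, 56, 50, 54, 61, 65, 79, 86, 84, 79, 59, 75, 80, 81, 80, 80, 78, 85, 131, 138, 100, 73, 116, 136, 137]
```

Call:
{"op": "jog_arm", "data": {
  "targets": [
    [0,0,0,0],
    [0,0,0,0],
    [0,0,0,0],
    [0,0,0,0],
    [0,0,0.0004,0]
  ]
}}

```text
time: 17.2
tool_pos: [0.581, -0.1117, 0.1239]
tool_rot: [0.001, 1.0, -0.009, 0.002]
contact_force: [-8.8, 0.8, 17.9]
gripper_width: 0.379
```

```bash
python3 chk.py
```

```text
17.2 [ 0.581  -0.1117  0.1239] [-8.8421  0.7852 17.8626]
along 0.08242347432426617 off [ 0.0018 -0.0014  0.0008] F along 23.768985267669112 perp [0.0617 0.6426 0.0287]
[147, 149, 150, 150, 151, 152, 152, 151, 150, 148, 146, 144, 143, 148, 155, 156, 155, 154, 154, 157, 157, 157, 155, 156, 155, 134, 120, 119, 118, 117, 118, 121, 120, 99, 66, 54, 60, 50, 53, 61, 65, 77, 85, 84, 80, 59, 74, 80, 80, 81, 80, 78, 84, 128, 137, 109, 75, 113, 135, 138]
```

Call:
{"op": "jog_arm", "data": {
  "targets": [
    [-0.0004,0,-0.0008,0],
    [-0.0005,0,-0.0014,0],
    [-0.0005,0,-0.0014,0],
    [-0.0005,0,-0.0014,0],
    [-0.0005,0,-0.0014,0]
  ]
}}

```text
time: 17.67
tool_pos: [0.5803, -0.1116, 0.1245]
tool_rot: [0.001, 1.0, -0.009, 0.002]
contact_force: [-6.2, 1.6, 12.7]
gripper_width: 0.38
```

```bash
python3 chk.py
```

```text
17.6667 [ 0.5803 -0.1116  0.1245] [-6.2405  1.5625 12.7036]
along 0.08325739263709557 off [ 0.0014 -0.0013  0.0006] F along 18.01671465183222 perp [0.5085 1.4544 0.2021]
[149, 149, 150, 151, 152, 152, 151, 149, 148, 146, 144, 143, 151, 156, 156, 155, 153, 155, 157, 158, 157, 155, 156, 155, 132, 120, 119, 118, 117, 119, 121, 120, 97, 62, 54, 56, 47, 50, 56, 62, 68, 83, 85, 82, 75, 79, 80, 80, 80, 80, 79, 80, 98, 132, 138, 88, 73, 129, 139, 138]
```

```bash
python3 -c "
from plant import manip
s=manip.state();print(s['time'],s['tool_pos'],s['contact_force'],s['gripper_width']);print(manip.job_done())"
```

```text
17.7167 [ 0.58032856 -0.11165969  0.12449478] [-6.42286003  0.62035675 13.40868792] 0.378343629184476
the job is handed in; nothing more can be done
None
```

I handed the job in at 17.7 s with the gun pressed onto the nipple beside the pulley and still gripped. No verdict came back.

- **Drawer:** My first grasp at the handle missed because the fingertips closed above the bar. I went in lower and pulled the drawer to its stop, where the pull force rose to about 15 N. I did not look at the drawer again after taking the gun out.
- **Tilting the gun:** I lifted the gun clear of the drawer. The arm can only turn about the tool's own axis, so I pushed the gun's lower end against the top edge of the drawer front to pivot it in the grip. The first push sprang back to about 12°. The second left it at about 22°.
- **On the nipple:** I pushed along the nipple's axis. The reaction appeared close to where the coupler should be fully on, and it built up along the axis. I did not see or feel the snap as a separate event; I infer it because the push went past 10 N and the barrel then moved.
- **Stroke:** The spring force rose from about 14 N. At the stop it climbed steeply with no further movement, reaching about 24 N, so I backed off 0.8 mm.
- **Last checks:** The stroke is about 14 of 15 mm, pressed with about 18 N along the axis. Sideways force was 1.5 N or less, and the grip opening of 0.378 matches the 32 mm grip. The lean works out at about 20–21°, slightly under 22°, which is within my measuring error.

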